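Unstack the spectacle job trays

ROBOT

A 7-joint arm with a two-finger parallel gripper is mounted at the origin on the work surface. World frame = base frame: x ahead of the robot, y to its left, z up, the work surface at z = 0. Lengths are in mm, angles in rad, forces in N, time in s.
With the tool pointing down it reaches from about 425 to 875 mm from the base axis. Payload 8.4 kg.
Tool frame: the origin (TCP) lies midway between the tips of the shut fingers; the grasp point (between the pads) lies robot.pinch_z behind it (robot.pinch_z is the distance from the TCP to the grasp point, in mm); z points along the fingers, y is the line along which they close (so a half turn about z gives the same grasp; the last joint's range is limited). The gripper opens to 87 mm and grips with 3 to 60 N. Pads are 19 mm wide; open, the fingers measure 117 mm over their backs; the gripper's body (75 mm by 190 mm) begins 51 mm behind the grasp point.
Start: joints at [1.172, 0.333, 0.04, 1.465, -0.013, 1.343, -0.059], TCP at [191.941, -620.985, 222.546] pointing down, gripper open.
Joint ranges: [-2.58, 2.58], [-0.38, 2.09], [-1.3, 1.39], [0.25, 2.4], [-1.5, 4.64], [0.08, 2.09], [-2.65, 2.65]. Speed limits (rad/s): [2.22, 2.22, 2.79, 2.79, 3.14, 3.14, 3.14].

INTERFACE

Orientations are given as a unit quaternion [w, x, y, z].
In Python, from bench import robot, vision, job_done gives the robot as it stands.
- The arm moves only by the tool jog_arm, never from a script. Its argument "commands" is a list of rows, each a list of 3 entries, a list of its own where there are three numbers: the finger opening in mm, from 0 to 87, then the shift along the world's x, y, z in mm, then the turn about the world's z in rad. In form: [[hand, [x, y, z], turn], ...]. A call has 1 to 12 rows; each row is the pose to reach, as a shift and turn from the pose commanded when the call began; what a row does not reach only later rows make up. A row lasts 1/12 s, in which the tool goes at most 41.7 mm and 7.16 degrees, less where a joint would pass 70% of its speed; a pose out of reach is approached as far as the arm can. A call with a gripper value outside its range is refused whole. The fingers move at their own pace and stop on an object; the grip force is fixed at half the most. Time passes only in rows, so rows that repeat a pose let the fingers close. It gives the time, the measured TCP pose, the force, the opening and the grip force at its end, in the units of the state.
- robot.state(): the state, without advancing time (a new reading comes with each control period).
- vision.capture(name): name is "scene" or "top" or "wrist"; returns a dict with "image" (420x560x3 uint8, red, green, blue), "K" (3x3 intrinsics, pixels), "k1" (the pictures are not rectified: a ray, as slopes to the right and down, at radius r is drawn at 1 + k1 r^2 times it, then the intrinsics apply), "xyz" and "orientation" of the camera in the world; the wrist camera has in their place "hand_eye" (4x4, takes a point from camera to tool coordinates, whose origin is the TCP and whose axes are the flange's). Camera axes: x right, y down, z forward; pixel columns grow to the right and rows downward; lengths in mm; the calibration is good to about 2 mm. A picture is of the moment at which its call begins: read the wrist's pose just before it. There is no depth.
- job_done(): hands the job in; it is judged then, once.
Trained networks look in the newest picture that a camera, given by its name, has taken for a name from the list of things; names that differ only in an ending like _2 or _b are one class to them, and where a whole thing is asked for, a point or a joint stands for the part that bears it (a point fixed in the world has none). Each returns a list of dicts, best first, with "score" (0 to 1); they miss things now and then, are a little off and sometimes report something else, mostly with a low value. They report only what shows in the picture. A call takes as long as a camera call. They do not tell look-alikes from the thing itself.
- vision.cut_out(label, camera): "region" (420x560 bool, what is visible of it) and "bbox" ([centre column, centre row, width, height] in pixels, round what is visible of it).
The state is a dict: "t": time; "qpos": joint angles; "joint_vel": joint speeds; "effort": joint torques, N m; "position": TCP position; "eef_rot": TCP orientation; "force": force on the tool from outside, world axes, zero at the start; "moment": the same for the moment, N m; "finger_gap": finger opening in mm; "gripper_force": force on a finger pad.
Only numpy, scipy, OpenCV 4.12 (cv2) and the standard library are available. Lean on these libraries where they do the work, as an engineer would, in place of code of your own. Each camera call takes 0.05 s, during which the arm holds its last target. There are 200 camera calls.

TASK

Take the two piles of spectacle job trays apart: stand the blue, the yellow and the green tray each on the flat pad of its own colour, centred and lengthwise along it, and stack the white tray squarely on top of the blue one, so that its corner pins drop into the sockets and it sits flush on the rim. Keep the trays level, set them down gently rather than dropping them, let go of everything, and leave the spray bottle, the pot and the spectacle case where they are.

Things in the scene. Friction and masses are not known exactly. Their poses are not given: they have to be found in the camera images.
- tray_blue: Blue open job tray with red spectacles, upper tray of a pile. All trays alike: 144 mm long (x), 60 wide (y), walls 4 mm, same either way round. Origin: centre, level with the pin tips; floor begins 6 mm, rim is 38 mm above it. Stacked, a tray rests on the rim below, origin 32 mm above the lower one's. Grip across the width, fingertips 10 mm or more above the origin (else they catch the tray below).
- tray_white: White job tray with two lenses, same form as the blue, lower tray of a pile. Each tray has 4 tapered pins under its corners, 62.5 mm (x) and 20.5 mm (y) from the centre, 6 mm long, 8 mm thick, 4 at the tip; above each pin the rim has an 11 mm square socket, 8 mm deep. White and yellow also have a 12 mm lip at each end (168 mm overall), 28 to 31 mm above the origin. About 140 g.
- tray_green: Green job tray with brass-coloured spectacles, same form, size and origin as the blue one; the upper tray of the other pile. Which lower tray (white or yellow) it stands on varies.
- tray_yellow: Yellow job tray with black spectacles, same form and origin as the blue one but with the white one's end lips, which show from above; the lower tray of one of the two piles, its pins standing on a plain grey pad.
- dock_blue: Fixed flat blue pad without holes, 170 mm (its x) x 86 mm (its y), 4 mm thick, on a 2 mm dark desk mat. Origin: centre of its underside (top 4 mm above). A tray stands on it on its pins. Coloured pads and the two grey ones under the piles lie in a shuffled row, long sides adjacent, about 150 mm apart.
- dock_yellow: Fixed flat yellow pad without holes, 170 mm (its x) x 86 mm (its y), 4 mm thick, on a 2 mm dark desk mat. Origin: centre of its underside (top 4 mm above). A tray stands on it on its pins. Coloured pads and the two grey ones under the piles lie in a shuffled row, long sides adjacent, about 150 mm apart.
- dock_green: Fixed flat green pad without holes, 170 mm (its x) x 86 mm (its y), 4 mm thick, on a 2 mm dark desk mat. Origin: centre of its underside (top 4 mm above). A tray stands on it on its pins. Coloured pads and the two grey ones under the piles lie in a shuffled row, long sides adjacent, about 150 mm apart.
- spray: bystander: clear upright lens-spray bottle with a blue cap, 44 mm across, 120 mm tall, standing at one end of the row; origin at the centre of its base
- pot: bystander: white ceramic pot, 70 mm across, 80 mm tall, standing at the other end of the row; origin at the centre of its base
- case: bystander: closed black spectacle case, 62 mm (x) x 160 mm (y), 40 mm tall, lying beyond the row on the side away from the robot; origin at the centre of its underside
There are look-alikes about, which are no part of the job. Leave any orange look-alike of the tray_white alone.

How it is judged:
By the outcome, as a careful person would: the job done as asked, in the order asked, and still so for the second after the job is handed in, with the robot touching nothing.
It also fails if it takes over 112 s, if anything falls off the work surface, if the arm or the gripper's body presses on something with over 40 N, if the wrist force passes 120 N, or if a joint passes its speed limit or range.

## Working session

There is one attempt and no reset: what is moved stays moved. The work goes in short steps, Python scripts to look and compute and a tool call to move; the robot and the scene stay as the last step left them, time stands still between calls to the robot, and variables do not carry over. Pictures are saved under pics/ and viewed, at most 14 in all, crops included, and the job is handed in when it is done.

Besides the shell and the picture viewer there is one more tool, called after ">>>" as name(argument=value, ...) on one line, values as JSON. jog_arm: Moves the arm, as the interface text tells. Its arguments: {"type":"object","properties":{"commands":{"type":"array"}},"required":["commands"]}

```bash
mkdir -p pics; ls; cat > h.py <<'E'
import numpy as np, cv2
from scipy.spatial.transform import Rotation as R
from bench import robot, vision
def rot(q): return R.from_quat([q[1],q[2],q[3],q[0]]).as_matrix()
def pose(c,st=None):
    if 'hand_eye' in c:
        T=np.eye(4);T[:3,:3]=rot(st['eef_rot']);T[:3,3]=st['position'];T=T@np.array(c['hand_eye']);return T[:3,:3],T[:3,3]
    return rot(c['orientation']),np.array(c['xyz'])
def world(c,uv,z,st=None):
    "pixels -> world points on plane z"
    Rm,p=pose(c,st); d=cv2.undistortPoints(np.float64(uv).reshape(-1,1,2),np.array(c['K'],float),np.array([c['k1'],0,0,0,0.])).reshape(-1,2)
    d=np.c_[d,np.ones(len(d))]@Rm.T
    return p+d*((z-p[2])/d[:,2])[:,None]
def cap(n,save=None):
    st=robot.state(); c=vision.capture(n)
    if save: cv2.imwrite(f'pics/{save}.png',c['image'][:,:,::-1])
    return c,st
E
python3 - <<'E'
from h import *
for n in ['top','scene']:
    c,st=cap(n,n+'0'); print(n,c['xyz'],c['k1'],c['K'][0])
    for l in ['tray_blue','tray_white','tray_green','tray_yellow','dock_blue','dock_yellow','dock_green','spray','pot','case']:
        for d in vision.cut_out(l,n): print(l,round(d['score'],2),np.round(d['bbox']))
print(robot.state(), robot.pinch_z)
E
```

```text
pics
top [ 506.2428434     3.51214234 1278.02254036] -0.0517491482859812 [386.05799351   0.         277.15541189]
tray_blue 0.94 [369. 233.  26.  51.]
tray_white 0.55 [322. 232.  30.  54.]
tray_white 0.5 [369. 233.  10.  51.]
tray_green 0.63 [184. 263.  23.  48.]
tray_yellow 0.49 [186. 262.  20.  54.]
dock_blue 0.68 [229. 235.  29.  54.]
dock_green 0.76 [278. 260.  37.  56.]
dock_green 0.52 [424. 224.  21.  18.]
spray 0.8 [427. 222.  19.  13.]
pot 0.76 [122. 231.  30.  21.]
case 0.62 [265. 165.  50.  24.]
scene [1155.04483831  788.50030767  796.3678669 ] 0.0032117354327364364 [406.26844242   0.         273.50187393]
tray_blue 0.69 [237. 156.  44.  27.]
tray_blue 0.43 [233. 238.  48.  48.]
tray_white 0.64 [178. 199.  54.  24.]
tray_white 0.49 [238. 155.  43.  26.]
tray_green 0.63 [380. 239.  56.  40.]
tray_yellow 0.96 [376. 250.  48.  28.]
dock_blue 0.75 [232. 240.  51.  44.]
dock_blue 0.71 [322. 237.  60.  39.]
dock_yellow 0.73 [258. 184.  53.  29.]
dock_green 0.83 [308. 201.  49.  28.]
spray 0.67 [205. 138.  15.  32.]
pot 0.9 [416. 306.  36.  45.]
case 0.77 [233. 241.  47.  42.]
{'t': 1.1, 'qpos': array([ 1.1717978 ,  0.33316936,  0.03989725,  1.46543221, -0.01339737,
        1.34331378, -0.05848031]), 'joint_vel': array([-0.00211597, -0.00015195, -0.00066354, -0.00221037, -0.00013039,
       -0.00028407,  0.00026494]), 'effort': array([-3.01980408e-04, -6.56132770e+01,  1.33284286e+00, -4.04061699e+01,
       -5.99449198e-02,  3.51735495e-02,  7.85922521e-05]), 'position': array([ 191.93640108, -620.96546988,  222.54988675]), 'eef_rot': array([-2.86345593e-05,  9.88786734e-01,  1.49334500e-01, -2.41252257e-06]), 'force': array([ 0.35540664,  0.18327669, -0.58348723]), 'moment': array([-0.01685164,  0.04173447,  0.00281366]), 'gripper_force': 0.0, 'finger_gap': 87.11868047887467} 18.700000000000003
```

View pics/top0.png

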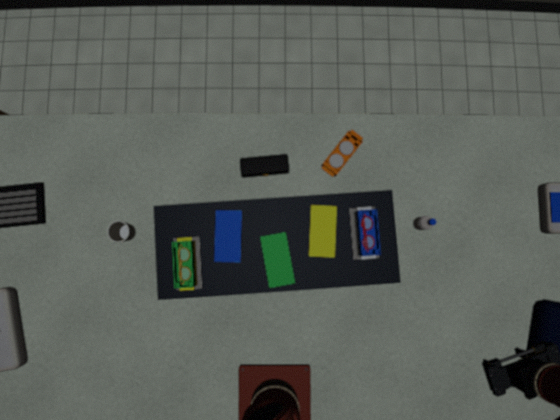

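View pics/scene0.png

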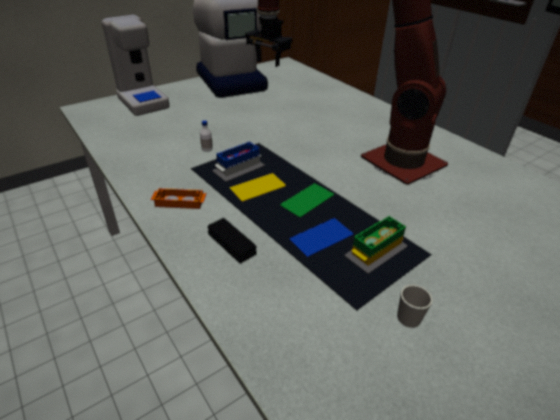

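The top view shows green on yellow at (186,263), the blue pad at (229,236), the green pad at (278,260), the yellow pad at (323,231) and blue on white at (368,233). The orange tray at (342,153) is the look-alike. The white tray meant is the one under the blue tray, because it lies in a pile on a grey pad in the row. I'll leave the orange one alone and confirm with a crop.

```bash
cat >> h.py <<'E'
HSV={'blue':((108,130,50),(126,255,255)),'green':((45,130,40),(80,255,255)),'yellow':((22,130,60),(35,255,255))}
def blobs(c,col,st=None,z=6,minpx=150,close=1):
    "colour blobs: minAreaRect in world plane z: centre, long-axis yaw, sides, pixel centre"
    m=cv2.inRange(cv2.cvtColor(c['image'],cv2.COLOR_RGB2HSV),*HSV[col])
    if close>1: m=cv2.morphologyEx(m,cv2.MORPH_CLOSE,np.ones((close,close),np.uint8))
    out=[]
    for k in cv2.findContours(m,cv2.RETR_EXTERNAL,cv2.CHAIN_APPROX_NONE)[0]:
        if cv2.contourArea(k)<minpx: continue
        w=world(c,k.reshape(-1,2),z,st)[:,:2].astype(np.float32)
        (x,y),(a,b),t=cv2.minAreaRect(w); t=np.deg2rad(t)
        if b>a: t+=np.pi/2; a,b=b,a
        t=(t+np.pi/2)%np.pi-np.pi/2
        out.append((round(x,1),round(y,1),round(t,4),round(a,1),round(b,1),np.round(k.reshape(-1,2).mean(0))))
    return out
E
python3 - <<'E'
from h import *
c,st=cap('top')
for col in HSV:
    for z in (6,76): print(col,z,blobs(c,col,z=z,close=3))
i=c['image'][:,:,::-1]
cv2.imwrite('pics/crop.png',np.hstack([cv2.resize(i[195:275,335:405],None,fx=5,fy=5,interpolation=2),cv2.resize(i[230:310,150:220],None,fx=5,fy=5,interpolation=2)]))
w,st=cap('wrist'); print(np.round(w['hand_eye'],3),w['K'],w['k1'])
E
```

```text
blue 6 [(540.4, -314.7, np.float64(0.068), 150.0, 66.9, array([369., 232.])), (529.3, 152.1, np.float64(-0.0231), 177.1, 91.4, array([228., 236.])), (624.8, -963.3, np.float64(-0.0686), 102.0, 33.1, array([555., 206.]))]
blue 76 [(538.5, -297.2, np.float64(0.068), 141.8, 63.2, array([369., 232.])), (528.0, 144.0, np.float64(-0.0231), 167.4, 86.3, array([228., 236.])), (618.2, -910.1, np.float64(-0.0686), 96.4, 31.3, array([555., 206.]))]
green 6 [(436.4, 300.2, np.float64(0.0658), 151.0, 68.5, array([182., 264.])), (451.1, -10.2, np.float64(0.1761), 173.0, 89.5, array([277., 260.]))]
green 76 [(440.2, 283.8, np.float64(0.0658), 142.6, 64.8, array([182., 264.])), (454.1, -9.4, np.float64(0.1761), 163.4, 84.6, array([277., 260.]))]
yellow 6 [(545.3, -160.0, np.float64(-0.0543), 173.2, 89.5, array([322., 231.]))]
yellow 76 [(543.1, -151.0, np.float64(-0.0543), 163.7, 84.6, array([322., 231.]))]
[[ 2.00000e-03 -9.57000e-01 -2.91000e-01  8.02060e+01]
 [ 1.00000e+00  2.00000e-03  0.00000e+00  8.60000e-02]
 [ 0.00000e+00 -2.91000e-01  9.57000e-01 -1.63196e+02]
 [ 0.00000e+00  0.00000e+00  0.00000e+00  1.00000e+00]] [[322.42873571   0.         281.84744117]
 [  0.         322.42873571 211.32864524]
 [  0.           0.           1.        ]] -0.005312951231729327
```

View pics/crop.png

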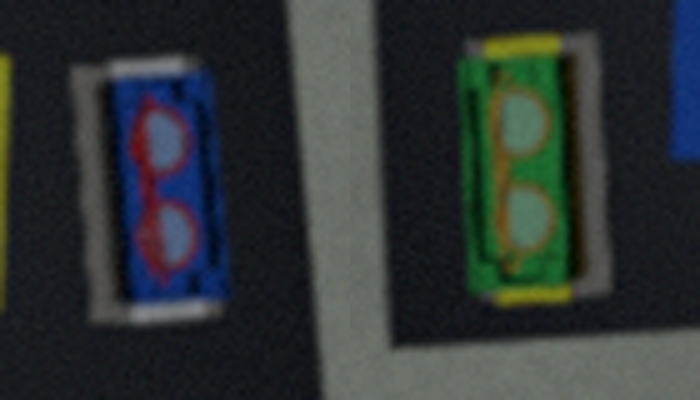

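The crop confirms it: white lips show under the blue tray and yellow lips under the green one. I'll move over the blue pile.

>>> jog_arm(commands=[[87,[346,324,0],-0.232],[87,[346,324,0],-0.232],[87,[346,324,0],-0.232],[87,[346,324,0],-0.232],[87,[346,324,0],-0.232],[87,[346,324,0],-0.232],[87,[346,324,0],-0.232],[87,[346,324,0],-0.232],[87,[346,324,0],-0.232],[87,[346,324,0],-0.232],[87,[346,324,0],-0.232],[87,[346,324,0],-0.232]])

```text
t: 2.2
position: [542.3, -290.7, 222.6]
eef_rot: [-0.001, 0.999, 0.037, 0.001]
force: [-0.3, -0.2, 0.4]
finger_gap: 87.4
gripper_force: 0.0
```

```bash
cat >> h.py <<'E'
def report(save,zs=(6,76)):
    c,st=cap('wrist',save); M=rot(st['eef_rot'])
    print('t',round(st['t'],2),'pos',np.round(st['position'],2),'yaw',round(np.arctan2(M[1,0],M[0,0]),4),'tilt',round(np.arccos(-M[2,2]),4),'gap',st['finger_gap'],'F',np.round(st['force'],1))
    for col in HSV:
        for z in zs: print(col,z,*blobs(c,col,st,z=z,close=3,minpx=400),sep='\n   ')
E
python3 -c "
from h import *
report('w1')"
```

```text
t 2.2 pos [ 542.28 -290.69  222.64] yaw 0.0746 tilt 0.0032 gap 87.36476273418073 F [-0.3 -0.2  0.4]
blue
   6
   (553.5, -559.4, np.float64(1.2092), 39.0, 27.6, array([504., 192.]))
   (522.3, -298.4, np.float64(0.0764), 176.9, 75.0, array([288., 195.]))
blue
   76
   (566.1, -508.9, np.float64(1.2092), 31.8, 22.6, array([504., 192.]))
   (540.7, -295.9, np.float64(0.0764), 144.3, 61.2, array([288., 195.]))
green
   6
   (475.0, -5.0, np.float64(0.1878), 126.9, 87.8, array([ 49., 215.]))
green
   76
   (502.0, -56.6, np.float64(0.1878), 103.6, 71.6, array([ 49., 215.]))
yellow
   6
   (547.6, -159.5, np.float64(-0.0533), 170.5, 86.2, array([172., 165.]))
yellow
   76
   (561.3, -182.6, np.float64(-0.0533), 139.1, 70.3, array([172., 165.]))
```

View pics/w1.png

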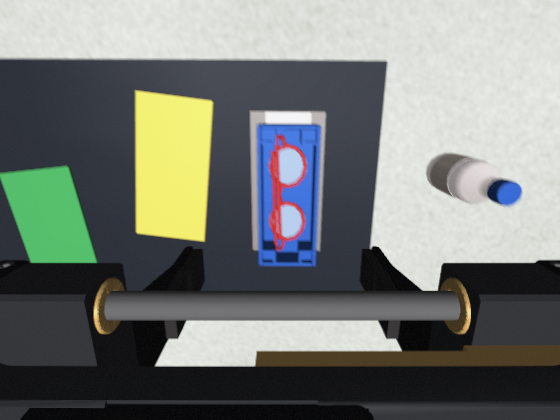

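The wrist view shows the blue tray at (288,195), the yellow pad at (172,165) and the spray bottle at (480,185). Sizes agree with the spec (144x61 mm, 170x86 mm). I'll descend and grip the blue tray.

>>> jog_arm(commands=[[87,[2,1,-20],0.006],[87,[2,1,-55],0.006],[87,[2,1,-90],0.006],[87,[2,1,-120],0.006],[87,[2,1,-145],0.006],[87,[2,1,-160],0.006],[87,[2,1,-170],0.006],[87,[2,1,-170],0.006],[87,[2,1,-170],0.006],[54,[2,1,-170],0.006],[54,[2,1,-170],0.006],[54,[2,1,-170],0.006]])

```text
t: 3.25
position: [540.7, -296.4, 53.8]
eef_rot: [0.001, 0.999, 0.037, 0.001]
force: [-0.1, -0.3, -0.3]
finger_gap: 74.5
gripper_force: 0.0
```

>>> jog_arm(commands=[[52,[0,0,0],0],[52,[0,0,0],0],[52,[0,0,0],0],[52,[0,0,0],0]])

```text
t: 3.58
position: [540.2, -296.3, 53.0]
eef_rot: [0.0, 0.999, 0.037, 0.0]
force: [-0.6, 0.1, 3.4]
finger_gap: 59.7
gripper_force: 30.0
```

>>> jog_arm(commands=[[52,[0,0,5],0],[52,[0,0,12],0],[52,[0,0,25],0],[52,[0,0,45],0],[52,[0,0,70],0],[52,[0,0,100],0],[52,[0,25,125],0],[52,[0,60,150],0],[52,[0,100,160],-0.03],[52,[0,140,170],-0.06],[52,[0,180,170],-0.07],[52,[0,220,170],-0.09]])

```text
t: 4.58
position: [540.0, -74.0, 224.9]
eef_rot: [0.0, 1.0, -0.008, 0.001]
force: [1.4, 0.2, -1.8]
finger_gap: 59.9
gripper_force: 30.0
```

>>> jog_arm(commands=[[52,[0,40,0],0],[52,[0,70,0],0],[52,[0,90,0],0],[52,[0,90,0],0],[52,[0,90,0],0]])

```text
t: 5.0
position: [539.9, 15.4, 223.7]
eef_rot: [0.0, 1.0, -0.007, 0.001]
force: [1.0, -0.2, -1.1]
finger_gap: 59.8
gripper_force: 30.0
```

```bash
python3 -c "
from h import *
report('w2',(6,))"
```

```text
t 5.0 pos [539.87  15.44 223.67] yaw -0.0133 tilt 0.001 gap 59.77306731516647 F [ 1.  -0.2 -1.1]
blue
   6
   (323.0, -19.6, np.float64(1.559), 85.9, 49.7, array([314., 339.]))
   (324.1, 76.6, np.float64(-0.0106), 49.7, 45.0, array([239., 336.]))
   (497.7, 15.4, np.float64(-0.0151), 206.2, 164.0, array([280., 209.]))
   (530.7, 152.5, np.float64(-0.015), 170.1, 87.9, array([168., 186.]))
green
   6
   (456.3, 334.6, np.float64(-1.5265), 98.7, 87.2, array([ 36., 243.]))
yellow
   6
   (476.5, 303.9, np.float64(-1.5075), 84.0, 81.2, array([ 65., 226.]))
   (546.9, -160.4, np.float64(-0.0523), 170.0, 86.5, array([430., 170.]))
```

View pics/w2.png

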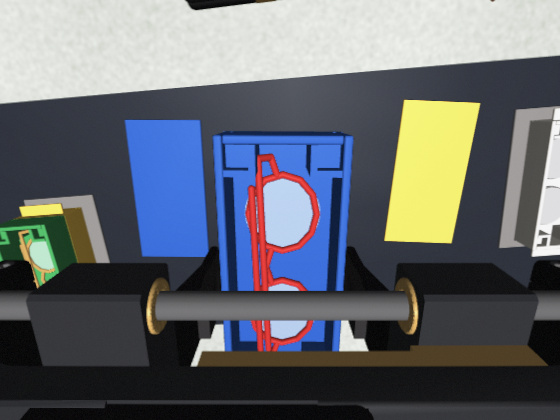

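```bash
cat >> h.py <<'E'
def held(save,col='blue',orig=-15):
    "far rim edge of held tray -> tray centre along tool x relative to TCP"
    c,st=cap('wrist',save); g=c['image'].astype(float)
    p=st['position']; prof=g[90:170,265:300].mean(1); d=np.abs(np.diff(prof,axis=0)).sum(1)
    print('edges',[(i+90.5,round(v)) for i,v in enumerate(d) if v>15])
    for r in np.arange(126,146,2): print(r,np.round(world(c,[(282,r)],p[2]+orig+38,st)[0][0]-p[0]-72,2),end='; ')
E
python3 -c "
from h import *
held(None)"
```

```text
edges [(130.5, 61), (131.5, 52), (134.5, 74), (135.5, 152), (136.5, 53), (142.5, 64), (143.5, 31), (144.5, 130), (152.5, 15), (153.5, 63), (160.5, 18)]
126 3.09; 128 2.27; 130 1.45; 132 0.63; 134 -0.19; 136 -1.02; 138 -1.85; 140 -2.68; 142 -3.52; 144 -4.36;
```

The tray is held level, with its centre 0.8 mm behind the TCP. I'll carry it over the blue pad and lower it.

>>> jog_arm(commands=[[52,[-2,35,0],0],[52,[-4,75,0],0],[52,[-6,110,-5],0],[52,[-8,130,-20],0],[52,[-8.5,137,-50],0],[52,[-8.5,137,-85],0],[52,[-8.5,137,-120],0],[52,[-8.5,137,-150],0],[52,[-8.5,137,-172],0],[52,[-8.5,137,-185],0],[52,[-8.5,137,-190],0],[52,[-8.5,137,-190],0]])

```text
t: 6.1
position: [531.4, 150.1, 32.1]
eef_rot: [0.0, 1.0, -0.009, -0.001]
force: [-0.0, -0.3, -1.0]
finger_gap: 59.7
gripper_force: 30.0
```

>>> jog_arm(commands=[[52,[0,0,0],0],[52,[0,0,-4],0],[52,[0,0,-7],0],[52,[0,0,-9],0],[52,[0,0,-10],0],[52,[0,0,-11],0],[52,[0,0,-11],0]])

```text
t: 6.68
position: [531.4, 151.0, 21.4]
eef_rot: [0.0, 1.0, -0.008, -0.0]
force: [0.0, -0.6, -1.4]
finger_gap: 59.6
gripper_force: 30.0
```

>>> jog_arm(commands=[[52,[0,1.2,0],0],[52,[0,1.2,0],0],[52,[0,1.2,-0.5],0],[52,[0,1.2,-1],0],[52,[0,1.2,-1],0]])

```text
t: 7.1
position: [531.6, 152.4, 21.0]
eef_rot: [-0.0, 1.0, -0.008, 0.0]
force: [-1.7, -0.1, 3.1]
finger_gap: 59.6
gripper_force: 30.0
```

Contact made. Open, retreat, and head for a view between the pads.

>>> jog_arm(commands=[[62,[0,0,0],0],[70,[0,0,0],0],[87,[0,0,0],0],[87,[0,0,0],0],[87,[0,0,0],0],[87,[0,0,20],0],[87,[0,0,50],0],[87,[0,0,90],0],[87,[0,0,130],0],[87,[0,0,170],0],[87,[0,0,200],0],[87,[0,0,200],0]])

```text
t: 8.1
position: [534.3, 153.5, 227.6]
eef_rot: [-0.001, 1.0, -0.008, 0.005]
force: [0.0, 0.2, 0.3]
finger_gap: 86.9
gripper_force: 0.0
```

>>> jog_arm(commands=[[87,[-45,20,0],0.03],[87,[-85,60,0],0.06],[87,[-90,100,0],0.08],[87,[-90,132,0],0.08],[87,[-90,132,0],0.08],[87,[-90,132,0],0.08]])

```text
t: 8.6
position: [439.8, 287.8, 220.5]
eef_rot: [-0.001, 0.999, 0.035, -0.0]
force: [-0.5, -0.9, -0.0]
finger_gap: 87.1
gripper_force: 0.0
```

```bash
python3 -c "
from h import *
report('w3',(6,44,76))"
```

```text
t 8.6 pos [439.8  287.76 220.49] yaw 0.0696 tilt 0.0014 gap 87.05868851601713 F [-0.5 -0.9 -0. ]
blue
   6
   (531.0, 148.9, np.float64(-0.0202), 170.5, 94.0, array([412., 106.]))
blue
   44
   (529.9, 163.4, np.float64(-0.0202), 153.4, 84.5, array([412., 106.]))
blue
   76
   (529.0, 175.6, np.float64(-0.0202), 138.9, 76.6, array([412., 106.]))
green
   6
   (424.0, 282.1, np.float64(0.0721), 176.1, 73.0, array([286., 191.]))
   (453.1, -11.0, np.float64(0.182), 170.0, 88.3, array([527., 188.]))
green
   44
   (433.7, 283.2, np.float64(0.0721), 158.4, 65.6, array([286., 191.]))
   (459.8, 19.6, np.float64(0.182), 152.9, 79.4, array([527., 188.]))
green
   76
   (441.8, 284.1, np.float64(0.0721), 143.5, 59.4, array([286., 191.]))
   (465.5, 45.4, np.float64(0.182), 138.5, 71.9, array([527., 188.]))
yellow
   6
yellow
   44
yellow
   76
```

View pics/w3.png

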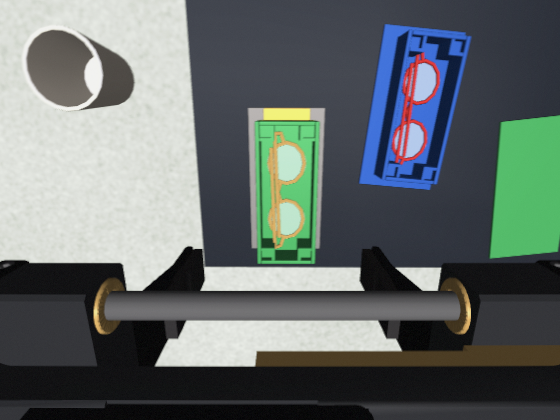

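Green tray at (286,191) on yellow, which is (441.8, 284.1); the green pad at (527,188) is (453, -10.7). The blue tray is standing on its pad. Gripping green.

>>> jog_arm(commands=[[87,[0,0,-20],0.006],[87,[0,0,-55],0.006],[87,[0,0,-90],0.006],[87,[0,0,-120],0.006],[87,[0,0,-145],0.006],[87,[0,0,-160],0.006],[87,[0,0,-168],0.006],[87,[0,0,-168],0.006],[87,[0,0,-168],0.006],[54,[0,0,-168],0.006],[54,[0,0,-168],0.006],[54,[0,0,-168],0.006]])

```text
t: 9.65
position: [442.1, 284.5, 53.6]
eef_rot: [-0.0, 0.999, 0.035, 0.001]
force: [0.1, 0.6, 0.2]
finger_gap: 74.3
gripper_force: 0.0
```

>>> jog_arm(commands=[[52,[0,0,0],0],[52,[0,0,0],0],[52,[0,0,0],0],[52,[0,0,0],0]])

```text
t: 9.98
position: [441.6, 284.3, 52.9]
eef_rot: [-0.0, 0.999, 0.035, 0.0]
force: [-0.1, -0.7, 3.5]
finger_gap: 60.0
gripper_force: 30.0
```

>>> jog_arm(commands=[[52,[0,0,5],0],[52,[0,0,12],0],[52,[0,0,25],0],[52,[0,0,45],0],[52,[0,0,70],0],[52,[0,0,100],0],[52,[0,-10,135],0],[52,[0,-30,165],0.03],[52,[10,-60,170],0.06],[52,[20,-95,170],0.08],[52,[30,-130,170],0.1],[52,[30,-140,170],0.11]])

```text
t: 10.98
position: [473.2, 138.3, 223.8]
eef_rot: [0.001, 0.996, 0.087, 0.001]
force: [0.1, -1.2, -2.1]
finger_gap: 59.8
gripper_force: 30.0
```

>>> jog_arm(commands=[[52,[0,0,0],0],[52,[0,0,0],0],[52,[0,0,0],0]])

```text
t: 11.23
position: [471.2, 145.6, 223.3]
eef_rot: [-0.0, 0.996, 0.09, 0.0]
force: [-1.1, -0.4, -0.7]
finger_gap: 59.5
gripper_force: 30.0
```

```bash
python3 -c "
from h import *
held(None)
report('w4',(6,38))"
```

```text
edges [(118.5, 20), (119.5, 29), (120.5, 30), (121.5, 67), (122.5, 49), (123.5, 26), (124.5, 59), (125.5, 83), (129.5, 20), (130.5, 265), (133.5, 45), (134.5, 173), (135.5, 72), (136.5, 50), (140.5, 16), (141.5, 43), (142.5, 50), (143.5, 54), (144.5, 89), (152.5, 27), (153.5, 17)]
126 1.88; 128 1.08; 130 0.28; 132 -0.53; 134 -1.34; 136 -2.16; 138 -2.97; 140 -3.79; 142 -4.62; 144 -5.44; t 11.28 pos [471.06 145.79 223.07] yaw 0.1818 tilt 0.0007 gap 60.1410597058824 F [-0.4  0.1 -0.8]
blue
   6
   (569.8, 152.3, np.float64(-0.0186), 91.7, 86.5, array([291.,  93.]))
blue
   38
   (568.1, 152.9, np.float64(-0.0186), 83.9, 79.2, array([291.,  93.]))
green
   6
   (264.7, 68.8, np.float64(-1.3871), 84.3, 48.0, array([314., 339.]))
   (247.0, 163.5, np.float64(0.1847), 48.1, 44.0, array([239., 336.]))
   (452.7, -9.9, np.float64(0.1813), 169.9, 85.9, array([403., 210.]))
   (429.8, 138.0, np.float64(0.1835), 205.8, 163.8, array([281., 204.]))
green
   38
   (288.7, 76.5, np.float64(-1.3871), 77.2, 44.0, array([314., 339.]))
   (272.5, 163.2, np.float64(0.1847), 44.0, 40.3, array([239., 336.]))
   (460.8, 4.4, np.float64(0.1813), 155.6, 78.7, array([403., 210.]))
   (439.9, 139.9, np.float64(0.1835), 188.5, 150.0, array([281., 204.]))
yellow
   6
   (431.5, 294.1, np.float64(0.0693), 183.0, 75.6, array([159., 183.]))
   (547.4, -159.8, np.float64(-0.0523), 170.3, 88.7, array([534., 168.]))
yellow
   38
   (441.5, 282.8, np.float64(0.0693), 167.6, 69.3, array([159., 183.]))
   (547.6, -132.9, np.float64(-0.0523), 156.0, 81.3, array([534., 168.]))
```

>>> jog_arm(commands=[[52,[-4,-35,0],0],[52,[-9,-75,0],0],[52,[-13,-112,-5],0],[52,[-17,-140,-20],0],[52,[-18,-154.4,-50],0],[52,[-18,-154.4,-85],0],[52,[-18,-154.4,-120],0],[52,[-18,-154.4,-150],0],[52,[-18,-154.4,-172],0],[52,[-18,-154.4,-185],0],[52,[-18,-154.4,-192],0],[52,[-18,-154.4,-192],0]])

```text
t: 12.33
position: [452.6, -9.3, 29.3]
eef_rot: [-0.0, 0.996, 0.091, -0.001]
force: [0.0, 0.1, -1.7]
finger_gap: 59.7
gripper_force: 30.0
```

>>> jog_arm(commands=[[52,[0,0,0],0],[52,[0,0,-2],0],[52,[0,0,-5],0],[52,[0,0,-7],0],[52,[0,0,-7.5],0],[52,[0,0,-7.5],0],[52,[0,0,-7.5],0]])

```text
t: 12.92
position: [453.5, -10.2, 23.2]
eef_rot: [0.0, 0.996, 0.09, 0.0]
force: [-0.2, -0.6, -0.8]
finger_gap: 59.7
gripper_force: 30.0
```

Aligned; the last 2.5 mm gently.

>>> jog_arm(commands=[[52,[0,0,-0.8],0],[52,[0,0,-1.5],0],[52,[0,0,-2],0],[52,[0,0,-2.5],0],[52,[0,0,-2.5],0],[52,[0,0,-2.5],0]])

```text
t: 13.42
position: [453.5, -10.2, 20.8]
eef_rot: [0.0, 0.996, 0.09, -0.0]
force: [-2.2, 0.2, 5.4]
finger_gap: 59.7
gripper_force: 30.0
```

>>> jog_arm(commands=[[62,[0,0,0],0],[70,[0,0,0],0],[87,[0,0,0],0],[87,[0,0,0],0],[87,[0,0,0],0],[87,[0,0,20],0],[87,[0,0,50],0],[87,[0,0,90],0],[87,[0,0,130],0],[87,[0,0,170],0],[87,[0,0,200],0],[87,[0,0,200],0]])

```text
t: 14.42
position: [456.5, -10.0, 227.1]
eef_rot: [0.001, 0.996, 0.09, 0.005]
force: [0.5, -0.2, 0.5]
finger_gap: 86.8
gripper_force: 0.0
```

>>> jog_arm(commands=[[87,[-2,40,0],-0.03],[87,[-4,80,0],-0.06],[87,[-6,120,0],-0.11],[87,[-8,160,0],-0.11],[87,[-10,200,0],-0.11],[87,[-12,240,0],-0.11],[87,[-12,275,0],-0.11],[87,[-12,293,0],-0.11],[87,[-12,293,0],-0.11],[87,[-12,293,0],-0.11],[87,[-12,293,0],-0.11]])

```text
t: 15.33
position: [441.6, 281.8, 220.2]
eef_rot: [0.0, 0.999, 0.035, -0.0]
force: [0.7, -0.3, -0.2]
finger_gap: 86.8
gripper_force: 0.0
```

```bash
python3 -c "
from h import *
report('w5',(6,44))"
```

```text
t 15.33 pos [441.59 281.81 220.17] yaw 0.069 tilt 0.0009 gap 86.79046411501812 F [ 0.7 -0.3 -0.2]
blue
   6
   (530.9, 149.8, np.float64(-0.019), 170.4, 92.8, array([405., 107.]))
blue
   44
   (529.9, 163.7, np.float64(-0.019), 153.3, 83.5, array([405., 107.]))
green
   6
   (450.0, -15.7, np.float64(0.1819), 178.0, 97.9, array([524., 190.]))
green
   44
   (457.2, 14.8, np.float64(0.1819), 160.0, 88.0, array([524., 190.]))
yellow
   6
   (434.0, 284.0, np.float64(0.062), 182.6, 66.1, array([280., 171.]))
yellow
   44
   (442.8, 284.3, np.float64(0.062), 164.2, 59.5, array([280., 171.]))
```

View pics/w5.png

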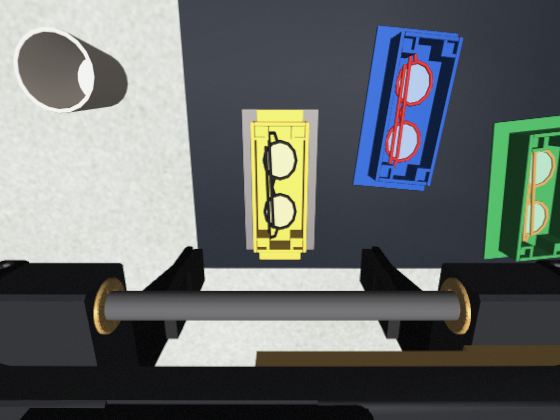

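Yellow tray at (280,188), about (442, 284), yaw 0.066. Gripping it.

>>> jog_arm(commands=[[87,[0.5,1.2,-35],-0.003],[87,[0.5,1.2,-70],-0.003],[87,[0.5,1.2,-105],-0.003],[87,[0.5,1.2,-140],-0.003],[87,[0.5,1.2,-170],-0.003],[87,[0.5,1.2,-188],-0.003],[87,[0.5,1.2,-197],-0.003],[87,[0.5,1.2,-199.5],-0.003],[87,[0.5,1.2,-199.5],-0.003],[54,[0.5,1.2,-199.5],-0.003],[54,[0.5,1.2,-199.5],-0.003],[54,[0.5,1.2,-199.5],-0.003]])

```text
t: 16.38
position: [442.8, 284.4, 22.3]
eef_rot: [-0.0, 0.999, 0.033, 0.001]
force: [0.5, -0.7, 0.3]
finger_gap: 74.4
gripper_force: 0.0
```

>>> jog_arm(commands=[[52,[0,0,0],0],[52,[0,0,0],0],[52,[0,0,0],0],[52,[0,0,0],0]])

```text
t: 16.72
position: [442.2, 284.2, 21.5]
eef_rot: [-0.0, 0.999, 0.033, 0.0]
force: [-1.2, -0.5, 4.6]
finger_gap: 60.1
gripper_force: 30.0
```

>>> jog_arm(commands=[[52,[0,0,5],0],[52,[0,0,15],0],[52,[0,0,35],0],[52,[0,0,65],0],[52,[0,0,100],0],[52,[0,0,140],0],[52,[0,0,175],0],[52,[5,-25,200],0],[52,[15,-60,200],0],[52,[30,-95,200],0],[52,[45,-130,200],0],[52,[55,-165,200],0]])

```text
t: 17.72
position: [497.5, 117.3, 222.0]
eef_rot: [-0.0, 0.999, 0.034, 0.001]
force: [0.9, 0.5, -2.2]
finger_gap: 59.6
gripper_force: 30.0
```

>>> jog_arm(commands=[[52,[10,-35,0],-0.03],[52,[20,-70,0],-0.06],[52,[30,-105,0],-0.1],[52,[40,-140,0],-0.115],[52,[45,-165,0],-0.115],[52,[45,-170,0],-0.115],[52,[45,-170,0],-0.115],[52,[45,-170,0],-0.115]])

```text
t: 18.38
position: [541.6, -50.0, 221.3]
eef_rot: [-0.0, 1.0, -0.024, -0.0]
force: [-0.5, 0.3, -2.9]
finger_gap: 59.8
gripper_force: 30.0
```

```bash
python3 -c "
from h import *
held(None)
report('w6',(6,38))"
```

```text
edges [(105.5, 85), (106.5, 260), (107.5, 34), (108.5, 18), (132.5, 55), (133.5, 138), (134.5, 132), (135.5, 212), (136.5, 88), (137.5, 29), (142.5, 16), (143.5, 72), (144.5, 50), (145.5, 151), (153.5, 54), (154.5, 61), (161.5, 23)]
126 3.03; 128 2.22; 130 1.4; 132 0.58; 134 -0.25; 136 -1.07; 138 -1.9; 140 -2.73; 142 -3.57; 144 -4.41; t 18.43 pos [541.73 -49.26 221.39] yaw -0.0464 tilt 0.0009 gap 60.05432291611605 F [ 0.4  0.3 -2.1]
blue
   6
   (530.3, 159.3, np.float64(-0.0184), 170.5, 99.9, array([111., 195.]))
blue
   38
   (538.1, 141.4, np.float64(-0.0184), 156.1, 91.5, array([111., 195.]))
green
   6
green
   38
yellow
   6
   (323.6, -75.9, np.float64(1.5268), 86.9, 49.6, array([314., 339.]))
   (328.3, 17.7, np.float64(-0.0129), 49.8, 45.7, array([239., 335.]))
   (515.9, -84.4, np.float64(-0.0439), 239.4, 234.8, array([308., 185.]))
yellow
   38
   (348.8, -74.0, np.float64(1.5268), 79.5, 45.4, array([314., 339.]))
   (353.1, 11.7, np.float64(-0.0129), 45.6, 41.8, array([239., 335.]))
   (524.8, -81.7, np.float64(-0.0439), 219.2, 215.0, array([308., 185.]))
```

View pics/w6.png

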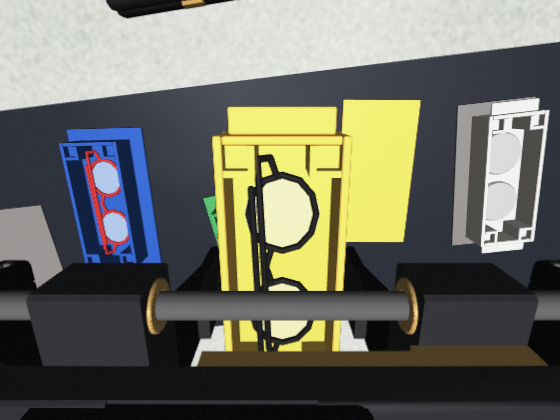

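>>> jog_arm(commands=[[52,[2,-35,0],-0.006],[52,[4,-70,0],-0.006],[52,[6,-100,-5],-0.006],[52,[6.2,-109.4,-20],-0.006],[52,[6.2,-109.4,-50],-0.006],[52,[6.2,-109.4,-85],-0.006],[52,[6.2,-109.4,-120],-0.006],[52,[6.2,-109.4,-150],-0.006],[52,[6.2,-109.4,-172],-0.006],[52,[6.2,-109.4,-185],-0.006],[52,[6.2,-109.4,-192],-0.006],[52,[6.2,-109.4,-192],-0.006]])

```text
t: 19.48
position: [547.9, -159.3, 28.4]
eef_rot: [-0.0, 1.0, -0.026, -0.001]
force: [-0.5, -0.8, -1.5]
finger_gap: 59.8
gripper_force: 30.0
```

>>> jog_arm(commands=[[52,[0,0,0],0],[52,[0,0,-2],0],[52,[0,0,-4],0],[52,[0,0,-5.5],0],[52,[0,0,-5.5],0],[52,[0,0,-5.5],0],[52,[0,0,-5.5],0]])

```text
t: 20.07
position: [548.2, -160.4, 23.7]
eef_rot: [0.0, 1.0, -0.027, 0.0]
force: [0.2, -0.0, -1.6]
finger_gap: 59.6
gripper_force: 30.0
```

>>> jog_arm(commands=[[52,[0,0.3,-0.8],0],[52,[0,0.3,-1.5],0],[52,[0,0.3,-2],0],[52,[0,0.3,-2.5],0],[52,[0,0.3,-2.8],0],[52,[0,0.3,-2.8],0],[52,[0,0.3,-2.8],0]])

```text
t: 20.65
position: [548.2, -160.1, 21.5]
eef_rot: [0.0, 1.0, -0.027, 0.0]
force: [-3.2, 1.5, 7.5]
finger_gap: 59.7
gripper_force: 30.0
```

>>> jog_arm(commands=[[62,[0,0,0],0],[70,[0,0,0],0],[87,[0,0,0],0],[87,[0,0,0],0],[87,[0,0,0],0],[87,[0,0,20],0],[87,[0,0,50],0],[87,[0,0,90],0],[87,[0,0,130],0],[87,[0,0,170],0],[87,[0,0,200],0],[87,[0,0,200],0]])

```text
t: 21.65
position: [551.2, -160.6, 228.1]
eef_rot: [0.001, 1.0, -0.027, 0.005]
force: [0.9, -0.5, 0.3]
finger_gap: 86.8
gripper_force: 0.0
```

>>> jog_arm(commands=[[87,[-2,-40,0],0.04],[87,[-4,-80,0],0.08],[87,[-6,-115,0],0.127],[87,[-8,-136,0],0.127],[87,[-8,-136,0],0.127],[87,[-8,-136,0],0.127],[87,[-8,-136,0],0.127]])

```text
t: 22.23
position: [540.4, -295.1, 220.4]
eef_rot: [-0.0, 0.999, 0.037, -0.0]
force: [-0.1, 0.6, -0.3]
finger_gap: 86.8
gripper_force: 0.0
```

```bash
cat >> h.py <<'E'
HSV['white']=((0,0,185),(180,45,255))
HSV['grey']=((0,8,110),(30,45,180))
E
python3 -c "
from h import *
report('w7',(6,44))"
```

```text
t 22.23 pos [ 540.39 -295.05  220.35] yaw 0.0734 tilt 0.001 gap 86.78706746309463 F [-0.1  0.6 -0.3]
blue
   6
   (551.5, -559.2, np.float64(1.4109), 42.7, 29.1, array([502., 190.]))
blue
   44
   (558.4, -532.0, np.float64(1.4109), 38.4, 26.2, array([502., 190.]))
green
   6
   (471.5, 6.3, np.float64(0.178), 126.0, 112.8, array([ 36., 217.]))
green
   44
   (486.5, -23.4, np.float64(0.178), 113.3, 101.5, array([ 36., 217.]))
yellow
   6
   (540.1, -157.0, np.float64(-0.0494), 183.4, 91.1, array([170., 161.]))
yellow
   44
   (548.2, -170.3, np.float64(-0.0494), 164.9, 82.0, array([170., 161.]))
white
   6
   (312.5, -304.9, np.float64(-1.493), 347.4, 73.8, array([276., 341.]))
   (533.4, -300.8, np.float64(0.0757), 182.3, 77.6, array([285., 175.]))
   (566.7, -319.8, np.float64(-1.4962), 659.0, 335.2, array([328.,  86.]))
white
   44
   (343.5, -303.3, np.float64(-1.493), 312.4, 66.3, array([276., 341.]))
   (542.2, -299.7, np.float64(0.0757), 163.9, 69.8, array([285., 175.]))
   (572.1, -316.7, np.float64(-1.4962), 592.6, 301.5, array([328.,  86.]))
grey
   6
   (563.7, -504.6, np.float64(-0.0573), 54.5, 35.0, array([459., 176.]))
   (533.3, -335.8, np.float64(0.0683), 148.9, 7.9, array([316., 188.]))
   (531.5, -259.6, np.float64(0.0707), 154.1, 9.1, array([252., 185.]))
grey
   44
   (569.4, -482.9, np.float64(-0.0573), 49.0, 31.5, array([459., 176.]))
   (542.0, -331.1, np.float64(0.0683), 133.9, 7.1, array([316., 188.]))
   (540.4, -262.6, np.float64(0.0707), 138.6, 8.2, array([252., 185.]))
```

View pics/w7.png

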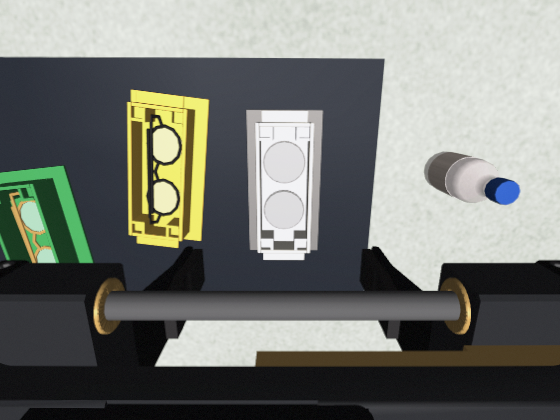

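White tray at (284,188), centred under the gripper. Gripping it.

>>> jog_arm(commands=[[87,[0.5,-0.3,-35],0],[87,[0.5,-0.3,-70],0],[87,[0.5,-0.3,-105],0],[87,[0.5,-0.3,-140],0],[87,[0.5,-0.3,-170],0],[87,[0.5,-0.3,-188],0],[87,[0.5,-0.3,-197],0],[87,[0.5,-0.3,-199],0],[87,[0.5,-0.3,-199],0],[54,[0.5,-0.3,-199],0],[54,[0.5,-0.3,-199],0],[54,[0.5,-0.3,-199],0]])

```text
t: 23.28
position: [541.5, -296.8, 23.2]
eef_rot: [0.001, 0.999, 0.036, 0.001]
force: [0.1, 0.1, -0.8]
finger_gap: 74.2
gripper_force: 0.0
```

>>> jog_arm(commands=[[52,[0,0,0],0],[52,[0,0,0],0],[52,[0,0,0],0],[52,[0,0,0],0]])

```text
t: 23.62
position: [540.9, -296.6, 22.3]
eef_rot: [0.0, 0.999, 0.036, 0.0]
force: [-1.2, 0.4, 5.1]
finger_gap: 59.8
gripper_force: 30.0
```

>>> jog_arm(commands=[[52,[0,0,5],0],[52,[0,0,15],0],[52,[0,0,35],0],[52,[0,0,65],0],[52,[0,0,100],0],[52,[0,0,140],0],[52,[0,0,175],0],[52,[0,25,200],0],[52,[0,60,200],0],[52,[0,100,200],0],[52,[0,140,200],0],[52,[0,180,200],0]])

```text
t: 24.62
position: [540.1, -114.6, 222.6]
eef_rot: [0.0, 0.999, 0.036, 0.0]
force: [1.6, -0.2, -1.5]
finger_gap: 60.0
gripper_force: 30.0
```

>>> jog_arm(commands=[[52,[0,35,0],-0.03],[52,[0,70,0],-0.06],[52,[0,100,0],-0.09],[52,[0,120,0],-0.09],[52,[0,130,0],-0.09],[52,[0,130,0],-0.09],[52,[0,130,0],-0.09],[52,[0,130,0],-0.09]])

```text
t: 25.28
position: [540.7, 11.4, 221.7]
eef_rot: [0.0, 1.0, -0.01, -0.0]
force: [-0.4, -1.4, -1.7]
finger_gap: 60.0
gripper_force: 30.0
```

```bash
python3 -c "
from h import *
held(None)
report('w8',(6,))
c,st=cap('wrist'); i=c['image'][:,:,::-1]
cv2.imwrite('pics/w8c.png',cv2.resize(i[100:280,100:360],None,fx=3,fy=3,interpolation=2))
"
```

```text
edges [(106.5, 133), (107.5, 305), (108.5, 24), (133.5, 101), (134.5, 323), (135.5, 73), (136.5, 315), (137.5, 28), (138.5, 17), (143.5, 37), (144.5, 53), (145.5, 49), (146.5, 45)]
126 3.11; 128 2.29; 130 1.47; 132 0.65; 134 -0.17; 136 -1.0; 138 -1.83; 140 -2.66; 142 -3.5; 144 -4.34; t 25.33 pos [540.7   11.37 221.68] yaw -0.02 tilt 0.0007 gap 60.41987653628811 F [ 0.5 -0.1 -1.5]
blue
   6
   (528.3, 155.7, np.float64(-0.0191), 174.0, 92.6, array([162., 189.]))
green
   6
yellow
   6
   (541.5, -164.7, np.float64(-0.0525), 182.8, 95.8, array([430., 173.]))
white
   6
   (322.7, -80.2, np.float64(1.5512), 50.4, 47.9, array([346., 339.]))
   (324.5, 15.8, np.float64(1.5523), 116.4, 47.9, array([281., 333.]))
   (308.2, 110.6, np.float64(-0.795), 93.6, 41.3, array([213., 343.]))
   (409.0, 14.1, np.float64(1.5523), 83.6, 25.1, array([282., 284.]))
   (511.5, 11.6, np.float64(-0.0225), 230.7, 159.9, array([282., 210.]))
   (706.9, 21.5, np.float64(-1.5031), 615.2, 100.1, array([268.,  40.]))
grey
   6
   (472.5, 286.4, np.float64(0.0666), 106.1, 84.8, array([ 63., 235.]))
   (540.5, -293.6, np.float64(0.0769), 169.4, 77.8, array([531., 179.]))
```

View pics/w8c.png

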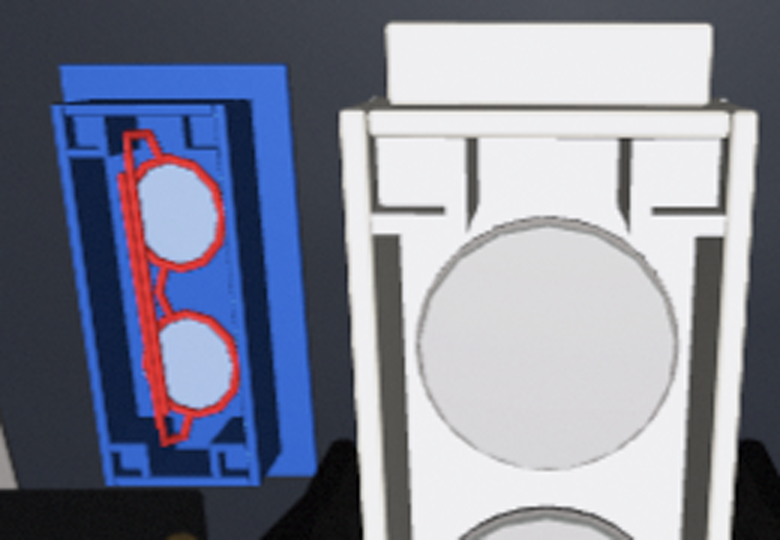

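```bash
python3 -c "
from h import *
c,st=cap('wrist')
q=np.array([(52,104),(222,105),(260,485),(108,485)])/3+100-.33
w=world(c,q,44,st); print(w.round(1), w.mean(0).round(2)); print([np.linalg.norm(w[i]-w[i-1]).round(1) for i in range(4)], [np.arctan2(*(w[a]-w[b])[[1,0]]).round(4) for a,b in((0,3),(1,2))])
for r in (134.5,135.5,136.5): print(r,world(c,[(282,r)],st['position'][2]-16+38,st)[0][0]-st['position'][0]-72)
"
```

```text
[[603.3 180.8  44. ]
 [601.8 122.2  44. ]
 [458.5 124.1  44. ]
 [459.6 183.   44. ]] [530.81 152.54  44.  ]
[np.float64(143.8), np.float64(58.5), np.float64(143.3), np.float64(58.9)] [np.float64(-0.0157), np.float64(-0.013)]
134.5 -0.4428435394731878
135.5 -0.8594118885250737
136.5 -1.2767058390766124
```

>>> jog_arm(commands=[[52,[-2,35,0],0.004],[52,[-4,75,0],0.004],[52,[-6,110,0],0.004],[52,[-9,135,-10],0.004],[52,[-9,139,-40],0.004],[52,[-9,139,-75],0.004],[52,[-9,139,-110],0.004],[52,[-9,139,-135],0.004],[52,[-9,139,-148],0.004],[52,[-9,139,-154],0.004],[52,[-9,139,-154],0.004],[52,[-9,139,-154],0.004]])

```text
t: 26.48
position: [532.6, 152.8, 69.0]
eef_rot: [-0.0, 1.0, -0.007, 0.001]
force: [0.9, -0.5, -1.2]
finger_gap: 60.1
gripper_force: 30.0
```

>>> jog_arm(commands=[[52,[0,0,0],0],[52,[0,0,0],0],[52,[0,0,0],0]])

```text
t: 26.73
position: [532.4, 152.8, 69.0]
eef_rot: [-0.0, 1.0, -0.007, 0.001]
force: [0.5, 0.3, -1.5]
finger_gap: 59.8
gripper_force: 30.0
```

```bash
python3 -c "
from h import *
report('w9',())"
```

```text
t 26.73 pos [532.43 152.79  68.97] yaw -0.0134 tilt 0.0021 gap 59.757094748719126 F [ 0.5  0.3 -1.5]
```

>>> jog_arm(commands=[[52,[-0.8,-0.4,0],-0.002],[52,[-0.8,-0.4,-3],-0.002],[52,[-0.8,-0.4,-6],-0.002],[52,[-0.8,-0.4,-8],-0.002],[52,[-0.8,-0.4,-9],-0.002],[52,[-0.8,-0.4,-10],-0.002],[52,[-0.8,-0.4,-11],-0.002],[52,[-0.8,-0.4,-11],-0.002]])

```text
t: 27.45
position: [530.7, 152.2, 56.5]
eef_rot: [-0.0, 1.0, -0.008, -0.0]
force: [0.7, -0.9, -1.0]
finger_gap: 60.0
gripper_force: 30.0
```

>>> jog_arm(commands=[[52,[0,0,-1],0],[52,[0,0,-2],0],[52,[0,0,-2.5],0],[52,[0,0,-3],0],[52,[0,0,-3],0]])

```text
t: 27.87
position: [530.9, 152.2, 54.2]
eef_rot: [0.0, 1.0, -0.008, 0.0]
force: [-2.6, -1.2, 5.0]
finger_gap: 59.7
gripper_force: 30.0
```

The height matches the seated value and the contact is light. I'll press 0.6 mm more, release, retreat and check.

>>> jog_arm(commands=[[52,[0.4,0,-0.6],0],[52,[0.4,0,-0.6],0],[60,[0.4,0,-0.6],0],[64,[0.4,0,-0.6],0],[87,[0.4,0,-0.6],0],[87,[0.4,0,-0.6],0],[87,[0.4,0,-0.6],0],[87,[0.4,0,20],0],[87,[0.4,0,55],0],[87,[0.4,0,90],0],[87,[0.4,0,130],0],[87,[0.4,0,165],0]])

```text
t: 28.87
position: [531.2, 152.3, 221.0]
eef_rot: [-0.0, 1.0, -0.008, 0.0]
force: [2.2, 0.7, 0.6]
finger_gap: 86.6
gripper_force: 0.0
```

>>> jog_arm(commands=[[87,[0,-35,0],0],[87,[-15,-75,0],0],[87,[-30,-115,0],0],[87,[-40,-130,0],0],[87,[-40,-130,0],0],[87,[-40,-130,0],0]])

```text
t: 29.37
position: [491.0, 21.0, 218.9]
eef_rot: [0.0, 1.0, -0.009, 0.0]
force: [1.4, 0.8, -1.2]
finger_gap: 87.0
gripper_force: 0.0
```

```bash
python3 -c "
from h import *
report('w10',())
a=cv2.imread('pics/w10.png')[20:300]
c,st=cap('scene'); b=c['image'][120:320,170:450,::-1]
cv2.imwrite('pics/fin.png',np.vstack([a,cv2.resize(b,(448,320),interpolation=2)[:, :].copy() if 0 else cv2.copyMakeBorder(cv2.resize(b,(448,320),interpolation=2),0,0,0,112,0)]))
"
```

```text
t 29.37 pos [491.02  21.01 218.91] yaw -0.0179 tilt 0.0007 gap 86.9727147769148 F [ 1.4  0.8 -1.2]
```

View pics/fin.png

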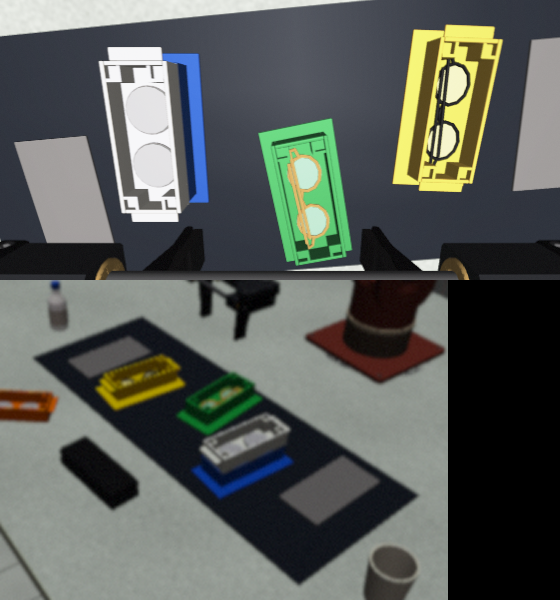

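The picture shows white on blue at (143,135), green on its pad at (305,195) and yellow on its pad at (448,110). One enlarged crop will check the stack's seating.

```bash
python3 -c "
from h import *
c,st=cap('wrist'); a=c['image'][55:255,85:225,::-1]
s,_=cap('scene'); b=s['image'][195:255,285:365,::-1]
cv2.imwrite('pics/fin2.png',np.hstack([cv2.resize(a,(420,600),interpolation=2),cv2.copyMakeBorder(cv2.resize(b,(380,285),interpolation=2),0,315,0,0,0)]))
"
```

```text
(no output)
```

View pics/fin2.png

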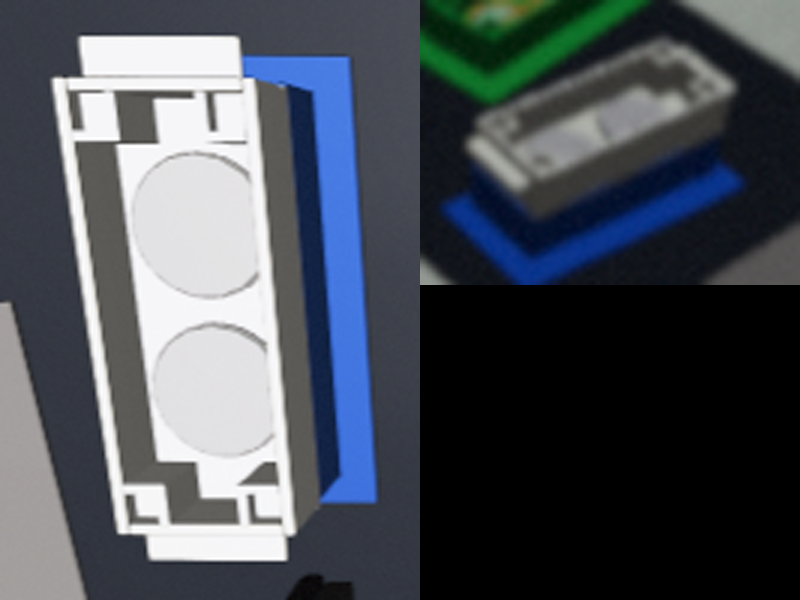

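White sits flush and square on blue. One numeric check of its rim, then I hand in.

```bash
python3 -c "
from h import *
from bench import job_done
c,st=cap('wrist')
q=np.array([(54,79),(252,79),(295,535),(120,533)])/3+[85,55]-.33
w=world(c,q,76,st); L=[np.linalg.norm(w[i]-w[i-1]).round(1) for i in range(4)]; print(w.mean(0).round(1),L)
if np.linalg.norm(w.mean(0)[:2]-[530.8,152.4])<3.5 and abs(L[1]-60)<3: print(job_done())
"
```

```text
[529.2 152.7  76. ] [np.float64(142.9), np.float64(58.6), np.float64(143.5), np.float64(59.2)]
the job is handed in; nothing more can be done
None
```

The job is handed in, with no verdict reported: the blue, yellow and green trays stand on their own pads, the white tray sits flush on the blue one, and everything is released. Only the blue tray's centring was measured after release; green and yellow were checked by eye.

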